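# Find the worn drying-line clip by tugging its test tongue, and scrap it

## Robot

A 6-joint arm with a two-finger parallel gripper is mounted at the origin on a cart in front of the work surface, level with it; the furniture and walls round the work are solid. World frame = base frame: x ahead of the robot, y to its left, z up, the work surface at z = 0. Lengths are in m, angles in rad, forces in N, time in s.
With the tool pointing down it reaches from about 0.25 to 0.8 m from the base axis. Payload 8.5 kg.
Tool frame: the origin (TCP) lies on the centre line of the jaws, within the pads' length; the fingertips stand r.nose_length ahead of it and the grasp point (between the pads) is the TCP (r.nose_length is the distance from the TCP to the fingertips, in m); z points along the fingers, x is the direction in which the jaws open and shut, and the axes are right-handed (so a half turn about z gives the same grasp; the last joint's range is limited). The gripper opens to 85 mm and grips with 20 to 120 N. Pads are 22 mm wide; open, the fingers measure 114 mm over their backs; the gripper's body (76 mm by 85 mm) begins 54 mm behind the grasp point. The pads swing forward as they close: fully open they stand 13 mm farther back than shut.
Start: joints at [1.292, 0.238, -0.013, 1.319, 0, 1.571], TCP at [0.144, 0.505, 0.25] pointing down, gripper open.
Joint ranges: [-2.66, 2.66], [-1.03, 1.9], [-1.14, 1.46], [-1.82, 2.27], [-1.45, 1.34], [-3.14, 3.14]. Speed limits (rad/s): [2.22, 2.22, 2.79, 3.14, 3.14, 3.14].

## Interface

Orientations are given as a 3x3 rotation matrix whose columns are the frame's x, y, z axes.
In Python, from cell import r gives the robot as it stands. The module is installed in compiled form; this text tells all that it offers. Calls block until the motion is done:
- r.movep(position, orientation): joint-space move of the TCP to a pose.
- r.movel(position, vel=0.15, rot=None, guard=None): straight line of the TCP; rot=None keeps the orientation; vel is the mean speed in m/s. With guard (N) it stops when the force on the tool has changed by that much, and returns True; else False.
- r.move_j(angles): joint-space move.
- r.gripper_to(opening, squeeze=None): opening from 0.0 (shut) to 1.0 (fully open); squeeze is the grip in N (None keeps the last); returns when the fingers have stopped.
- r.sleep(seconds).
- r.ik(position, orientation): joint angles nearest the present ones, or None.
- r.camera(name): name is "scene" or "top"; returns the picture (420x560x3 uint8, blue, green, red); there is no depth.
- r.get_calibration(name): a dict with "fx", "fy", "cx", "cy" (pixels), "world_from_camera" (4x4, takes a point from camera to world coordinates). Camera axes: x right, y down, z forward; pixel columns grow to the right and rows downward; lengths in m; the calibration is good to about 2 mm. A picture is of the moment at which its call begins. get_calibration takes no time and is no camera call.
A pose or a line that the arm cannot do raises r.IKError and nothing moves.
- r.finish_job(): hands the job in, once; it reports no verdict.
Readings, each from a call of its own:
- r.read_clock(): time.
- r.read_joints(): joint angles.
- r.read_joint_vel(): joint speeds.
- r.read_tau(): joint torques, N m.
- r.read_eef_pos(): TCP position.
- r.read_orientation(): TCP orientation.
- r.read_ft_force(): force on the tool from outside, world axes, zero at the start.
- r.read_moment(): the same for the moment, N m.
- r.read_finger_gap(): opening from 0.0 (shut) to 1.0 (fully open).
Only numpy, scipy, OpenCV 4.12 (cv2) and the standard library are available. Lean on these libraries where they do the work, as an engineer would, in place of code of your own. Each camera call takes 0.05 s, during which the arm holds its last target.

## Task

One of the three spring clips in the rack is worn: tug each test tongue gently by its tab, straight out of its clip with about 8 N and not much more, until you find the one that slides, because the good clips hold at that pull and must keep their tongues where they are. Draw the loose tongue right out while its clip stays seated in the rack, lay it flat on the table, then put that worn clip into the scrap tray. Leave the good clips seated in the rack and everything else where it is.

Things in the scene. Friction and masses are not known exactly. Their poses are not given: they have to be found in the camera images.
- rack: Aluminium clip rack, fixed on the table, 114 x 290 mm. Origin: underside, under the middle clip's origin; x to the rear, y along the row. Three pockets at y -100, 0, 100 mm; the clips stand 6 mm above the table with 2 to 3 mm play at the sides and behind, none in front, between stops 16 mm high in front (x -48 to -40) and behind (x 53 to 59), 14 mm at the sides. The stops take the pull; clips lift straight up.
- scrap_tray: Open grey scrap tray, fixed on the table left of the rack, 170 (x) x 130 (y) x 25 mm, walls and floor 4 mm. Origin: centre of its underside.
- ink_cup: Pale empty cup, 63 mm wide, 62 mm high, a bystander. Origin: centre of its underside.
- marker: Red and white marker pen lying on the table, 135 mm long (along its y), 17 mm thick, a bystander. Origin: underside.
- clear_roll: Roll of clear brown tape lying flat, 90 mm wide, 48 mm high, a bystander. Origin: underside.
- clip_a: Spring clip of dark steel, 90 x 34 x 43 mm, 0.58 kg, upright in a pocket of the rack; all three look alike and may stand in any order. Origin: underside, on the centre line, 40 mm behind its front end; +x to its rear, z up. Lower jaw: bar x -40 to 50, z 0 to 12 mm. Hold it from above across y by the solid rear block (34 wide, x 14 to 50, z 12 to 43). A sprung upper jaw bites at x -11 to -5.
- tongue_a: White plastic test tongue bitten by clip_a: a blade 95 x 22 x 4 mm with an upright tab to hold it by (20 in x, 12 wide in y, its top 36 mm above the underside). Origin: under the tab's centre, at the underside; the blade runs x -10 to 85 mm, +x into the clip, z up. 30 g. At the start it lies at about x -70, y 0, z 12 mm in its clip's frame, which is 18 mm above the table.
- clip_b: Another spring clip, same shape and axes as clip_a. The clips differ only in their springs, and which is worn is not told: exactly one of the three is worn and lets its tongue slide steadily at about 3 to 6 N; the other two are good and hold up to at least 20 N.
- tongue_b: Test tongue bitten by clip_b, same shape and axes as tongue_a. A tongue comes out along -x of its clip, towards the robot; after about 25 mm it is past the bite, and after 70 mm it is clear of clip and rack.
- clip_c: Another spring clip, same shape and axes as clip_a. The springs are inside; nothing needs to be opened to draw a tongue out.
- tongue_c: Test tongue bitten by clip_c, same shape and axes as tongue_a. Set down upright on the table, it stands on its flat blade with the tab up.
Things that resemble listed ones, but are neither listed nor needed, are in the scene too. What is shaped like the clip_c but blue is not meant.

How it is judged:
By the outcome, as a careful person would: the job done as asked, in the order asked, and still so for the second after the job is handed in, with the robot touching nothing.
It also fails if it takes over 72 s, if anything falls off the work surface, if the arm or the gripper's body presses on something with over 40 N, if the wrist force passes 120 N, or if a joint passes its speed limit or range.

## Working session

There is one attempt and no reset: what is moved stays moved. The work goes in short steps, each a Python script; the robot and the scene stay as the last script left them, time stands still between calls to the robot, and variables do not carry over. Pictures are saved under pics/ and viewed, and the job is handed in when it is done.

```bash
mkdir -p pics; python3 - <<'E'
from cell import r
import cv2,numpy as np
for n in("scene","top"):
    cv2.imwrite(f"pics/{n}0.png",r.camera(n)); c=r.get_calibration(n)
    print(n,c["fx"],c["fy"],c["cx"],c["cy"]);print(np.round(c["world_from_camera"],4))
print(r.nose_length,r.read_clock(),r.read_eef_pos(),r.read_orientation(),r.read_ft_force())
E
```

```text
scene 511.1576643187861 511.1576643187861 275.79958234373476 209.4628410894609
[[ 0.8181 -0.3468  0.4587 -0.1074]
 [-0.5751 -0.495   0.6513 -0.8074]
 [ 0.0012 -0.7967 -0.6044  0.895 ]
 [ 0.      0.      0.      1.    ]]
top 426.3965712792771 426.3965712792771 275.4751430184503 209.10100531818676
[[ 0.0287 -0.9862  0.163   0.3752]
 [-0.9996 -0.028   0.0063  0.126 ]
 [-0.0016 -0.1631 -0.9866  1.1218]
 [ 0.      0.      0.      1.    ]]
0.019 0.1 [0.14439152 0.50439732 0.24974297] [[ 2.75200221e-01  9.61386875e-01 -3.39867235e-04]
 [ 9.61386050e-01 -2.75200431e-01 -1.25959261e-03]
 [-1.30448741e-03  1.98965469e-05 -9.99999149e-01]] [ 0.20638483 -0.61661788  0.96233199]
```

View pics/scene0.png

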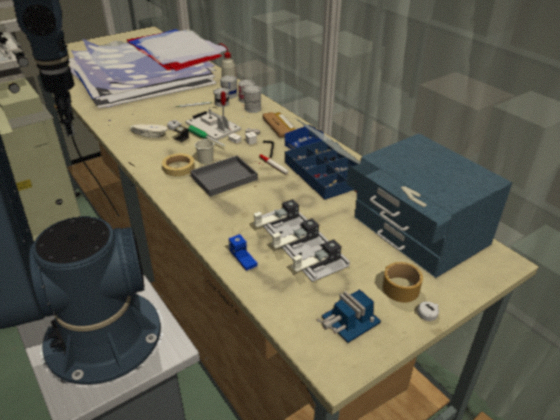

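View pics/top0.png

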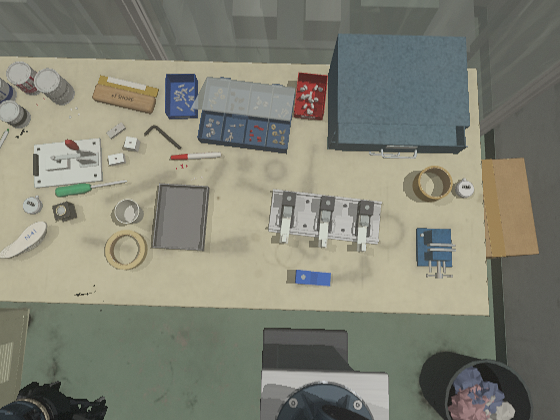

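The top view shows the rack at about (268–382, 190–245), the tray at about (180, 218), and the blue decoy at (310, 278). I'll zoom in.

```bash
python3 - <<'E'
import cv2
a=cv2.imread("pics/top0.png")[175:295,255:395]; cv2.imwrite("pics/top_z.png",cv2.resize(a,None,fx=5.6,fy=5,interpolation=cv2.INTER_CUBIC) if 0 else cv2.resize(a,None,fx=5,fy=5,interpolation=cv2.INTER_CUBIC))
a=cv2.imread("pics/scene0.png")[190:290,220:360]; cv2.imwrite("pics/sc_z.png",cv2.resize(a,None,fx=5,fy=5,interpolation=cv2.INTER_CUBIC))
E
```

```text
(no output)
```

View pics/top_z.png

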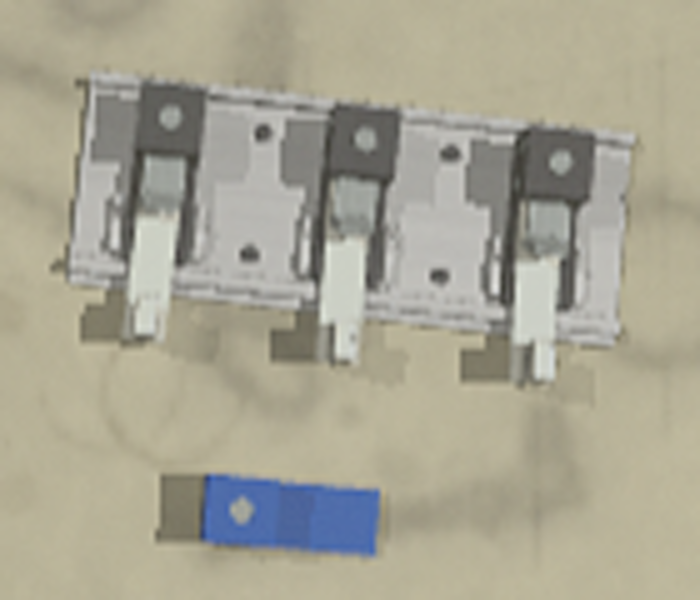

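View pics/sc_z.png

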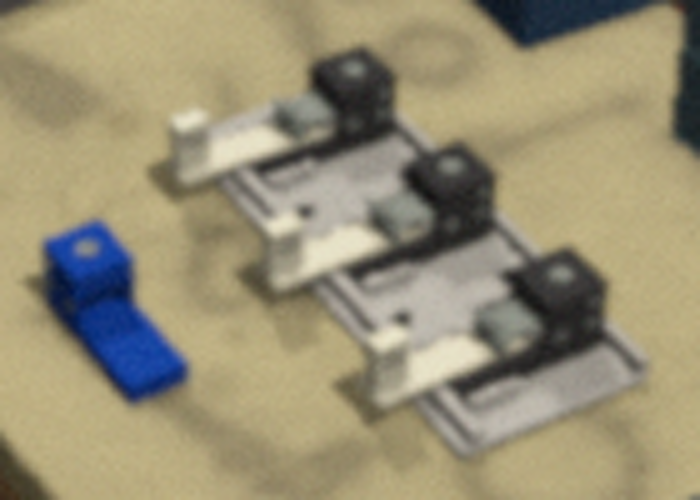

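```bash
cat > h.py <<'E'
import numpy as np
from cell import r
def ray(n,u,v):
    c=r.get_calibration(n);T=np.array(c["world_from_camera"])
    d=T[:3,:3]@np.array([(u-c["cx"])/c["fx"],(v-c["cy"])/c["fy"],1]);return T[:3,3],d
def onz(n,u,v,z):
    o,d=ray(n,u,v);return o+d*(z-o[2])/d[2]
def tri(p,q):
    o1,d1=ray("top",*p);o2,d2=ray("scene",*q)
    s=np.linalg.lstsq(np.c_[d1,-d2],o2-o1,rcond=None)[0]
    a=o1+s[0]*d1;b=o2+s[1]*d2;return (a+b)/2,np.linalg.norm(a-b)
E
python3 - <<'E'
from h import *
np.set_printoptions(precision=4,suppress=True)
zt=lambda p:((p[0]+.5)/5-.5+255,(p[1]+.5)/5-.5+175)
zs=lambda p:((p[0]+.5)/5-.5+220,(p[1]+.5)/5-.5+190)
S=[(170,117),(366,138),(561,161)];Q=[(354,69),(453,163),(563,274)]
P=[]
for a,b in zip(S,Q):
    print("screw",onz("top",*zt(a),.049),onz("scene",*zs(b),.049),tri(zt(a),zs(b)));P.append(onz("top",*zt(a),.049))
for c in [(140,85),(207,88),(200,152),(135,150)]: print("blk1",onz("top",*zt(c),.049))
for c in [(88,75),(635,140),(612,345),(68,282)]: print("rack",onz("top",*zt(c),.012))
for c,q in zip([(146,319),(346,340),(543,362)],[(189,122),(285,232),(388,345)]): print("tab",onz("top",*zt(c),.054),onz("scene",*zs(q),.054))
d=P[0]-P[2];print(np.linalg.norm(d),np.degrees(np.arctan2(-d[0],d[1])))
for c in [(155,184),(209,186),(205,251),(151,249)]: print("tray",onz("top",*c,.025))
E
```

```text
screw [0.5822 0.1001 0.049 ] [0.584  0.1037 0.049 ] (array([0.5815, 0.1002, 0.0522]), np.float64(0.0002152175130945152))
screw [ 0.5741 -0.0004  0.049 ] [0.5773 0.0061 0.049 ] (array([0.5728, 0.0004, 0.0548]), np.float64(0.00051070697611067))
screw [ 0.565  -0.0999  0.049 ] [ 0.5672 -0.0959  0.049 ] (array([ 0.5643, -0.0991,  0.0528]), np.float64(0.00010804431157762253))
blk1 [0.5985 0.1159 0.049 ]
blk1 [0.5979 0.0814 0.049 ]
blk1 [0.5644 0.0843 0.049 ]
blk1 [0.5645 0.1175 0.049 ]
rack [0.6108 0.1433 0.012 ]
rack [ 0.5839 -0.1469  0.012 ]
rack [ 0.4751 -0.1336  0.012 ]
rack [0.5    0.1504 0.012 ]
tab [0.4777 0.1098 0.054 ] [0.4787 0.1107 0.054 ]
tab [0.47   0.0093 0.054 ] [0.4682 0.0061 0.054 ]
tab [ 0.4618 -0.0892  0.054 ] [ 0.4603 -0.0916  0.054 ]
0.2007220387279591 -4.911960117432746
tray [0.6144 0.4521 0.025 ]
tray [0.613  0.3096 0.025 ]
tray [0.4423 0.3106 0.025 ]
tray [0.4435 0.4496 0.025 ]
```

```bash
cat >> h.py <<'E'
yaw=np.radians(-5.0)
ax=np.array([np.cos(yaw),np.sin(yaw),0]);ay=np.array([-np.sin(yaw),np.cos(yaw),0])
R=np.c_[ay,np.cross([0,0,-1.],ay),[0,0,-1.]]
TAB={1:np.array([.4787,.1093,0]),2:np.array([.4712,.0088,0]),3:np.array([.463,-.0898,0])}
BLK={1:np.array([.582,.1003,0]),2:np.array([.5737,.0,0]),3:np.array([.5649,-.0997,0])}
def at(p,z): return np.array([p[0],p[1],z])
def st(m): print(m,round(r.read_clock(),2),np.round(r.read_eef_pos(),4),np.round(r.read_ft_force(),2),round(r.read_finger_gap(),3),flush=True)
def tug(k):
    r.gripper_to(.42,30)
    r.movel(at(TAB[k],.048),vel=.12); st("down")
    r.gripper_to(0.,30); st("grip")
    hit=r.movel(at(TAB[k],.048)-.006*ax,vel=.004,guard=7.5); st(f"tug {k} hit={hit}")
    return hit
E
python3 - <<'E'
from h import *
for c in [(296,270),(331,285),(296,284)]: print("blue",onz("top",*c,.03))
for k in(1,2,3): print([r.ik(p,R) is not None for p in (at(TAB[k],.048),at(TAB[k],.12),at(TAB[k]-.08*ax,.048),at(BLK[k],.041),at(BLK[k],.15))])
print(r.ik([.43,.22,.03],R) is not None, r.ik([.555,.38,.04],R) is not None)
r.movep(at(TAB[1],.12),R); st("above")
if tug(1):
    r.gripper_to(.42); st("open")
import cv2
cv2.imwrite("pics/top1.png",r.camera("top"))
cv2.imwrite("pics/s1.png",cv2.resize(r.camera("scene")[160:310,200:400],None,fx=4,fy=4))
E
```

```text
blue [0.4006208  0.07644396 0.03      ]
blue [ 0.36571695 -0.0125168   0.03      ]
blue [0.36566652 0.07571509 0.03      ]
[True, True, True, True, True]
[True, True, True, True, True]
[True, True, True, True, True]
True True
above 2.03 [0.4788 0.11   0.1202] [ 0.25  0.25 -0.19] 1.005
down 3.32 [0.479  0.1094 0.0484] [-0.45 -0.53 -0.05] 0.417
grip 3.65 [0.4794 0.1097 0.0488] [-0.61  2.48  6.29] 0.132
tug 1 hit=True 4.28 [0.4792 0.1098 0.0488] [ 0.02 -0.43  5.58] 0.134
open 4.64 [0.4792 0.11   0.0485] [-0.54 -0.36 -1.43] 0.419
```

View pics/s1.png

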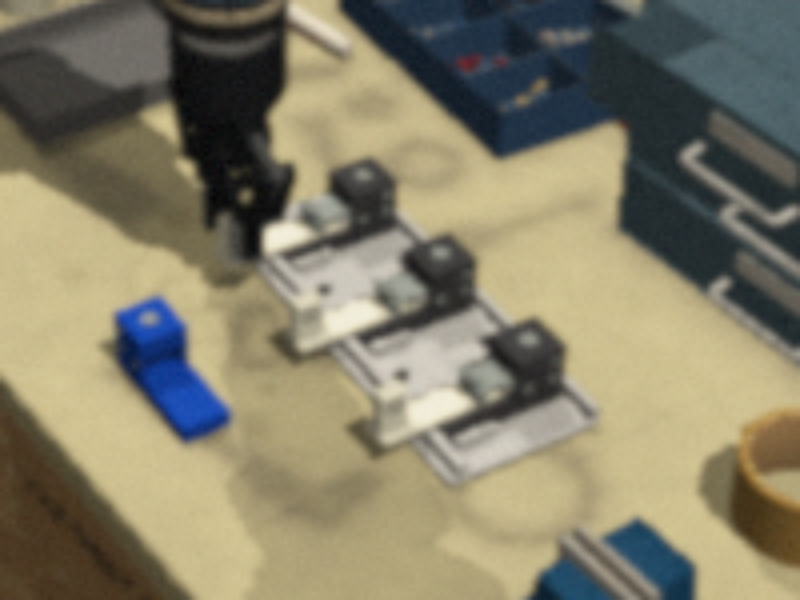

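That hit isn't conclusive: the force along the pull axis read about 0, so a settling grip may have tripped the guard. I'll repeat the tug in small steps and read the axial force at each one.

```bash
cat >> h.py <<'E'
def fax(n=4):
    return np.mean([r.read_ft_force() for _ in range(n)],0)@ax
def tug(k,go=True):
    if go:
        r.gripper_to(.42,30)
        r.movel(at(TAB[k],.048),vel=.15)
    r.gripper_to(0.,30); r.sleep(.3); st("grip")
    p0=np.array(r.read_eef_pos()); f0=fax(); log=[];f=0;m=0
    q=p0.copy()
    for i in range(24):
        q=q-.0005*ax
        r.movel(q,vel=.01,guard=9); f=fax()-f0; m=(p0-np.array(r.read_eef_pos()))@ax*1000
        log.append((round(f,1),round(m,1)))
        if abs(f)>7.3 or m>5: break
    print(log); st(f"tug {k}")
    return f,m
E
python3 - <<'E'
from h import *
f,m=tug(1,False)
if m<2 and abs(f)>6.5: r.gripper_to(.42); st("open")
E
```

```text
grip 5.38 [0.4795 0.1101 0.0488] [-1.33 -0.09  1.68] 0.132
[(np.float64(4.2), np.float64(0.1)), (np.float64(6.7), np.float64(0.1)), (np.float64(8.3), np.float64(0.2))]
tug 1 6.12 [0.4792 0.1102 0.0488] [ 6.89 -0.87 -5.51] 0.136
open 6.48 [0.4776 0.1102 0.0487] [-0.51  0.37  0.51] 0.422
```

Clip 1 (leftmost) held 8.3 N with only 0.2 mm of movement, so it's good. Next is clip 2.

```bash
python3 - <<'E'
from h import *
r.movel(at(TAB[1],.105),vel=.2)
r.movep(at(TAB[2],.105),R)
f,m=tug(2)
if m<2 and abs(f)>6.5:
    r.gripper_to(.42); st("open")
    r.movel(at(TAB[2],.105),vel=.2)
    r.movep(at(TAB[3],.105),R)
    f,m=tug(3)
E
```

```text
grip 8.81 [0.4722 0.0093 0.049 ] [-0.28  3.96  6.98] 0.133
[(np.float64(1.8), np.float64(-0.0)), (np.float64(3.8), np.float64(0.4)), (np.float64(6.2), np.float64(0.5)), (np.float64(9.1), np.float64(0.5))]
tug 2 9.77 [0.4717 0.0094 0.0491] [ 8.64  1.32 -5.36] 0.136
open 10.12 [0.4697 0.0094 0.0489] [0.04 0.11 0.14] 0.419
grip 12.43 [ 0.4637 -0.0897  0.0489] [-0.54  2.42  6.35] 0.136
[(np.float64(1.1), np.float64(0.2)), (np.float64(2.1), np.float64(0.5)), (np.float64(3.7), np.float64(1.1)), (np.float64(4.0), np.float64(1.8)), (np.float64(4.0), np.float64(2.4)), (np.float64(5.2), np.float64(2.9)), (np.float64(5.8), np.float64(3.4)), (np.float64(5.1), np.float64(3.9)), (np.float64(4.7), np.float64(4.5)), (np.float64(4.2), np.float64(5.0)), (np.float64(5.1), np.float64(5.5))]
tug 3 15.18 [ 0.4582 -0.0892  0.0489] [ 4.4  -0.15  5.48] 0.136
```

Clip 3 slides steadily at 4–6 N, so it's the worn one. I'll draw its tongue out.

```bash
python3 - <<'E'
from h import *
import cv2
p=np.array(r.read_eef_pos()); q0=at(TAB[3],p[2])
for d in(.03,.085):
    h=r.movel(p-(d-.006)*ax,vel=.04,guard=9); st(f"draw {d} {h}")
    if h: break
cv2.imwrite("pics/s2.png",cv2.resize(r.camera("scene")[160:310,200:400],None,fx=4,fy=4))
cv2.imwrite("pics/t2.png",cv2.resize(r.camera("top")[165:305,245:405],None,fx=4,fy=4))
E
```

```text
draw 0.03 False 15.93 [ 0.4326 -0.0869  0.0486] [-2.02  0.74  5.95] 0.134
draw 0.085 False 17.45 [ 0.3798 -0.0824  0.0489] [ 0.92  1.6  -0.49] 0.137
```

View pics/s2.png

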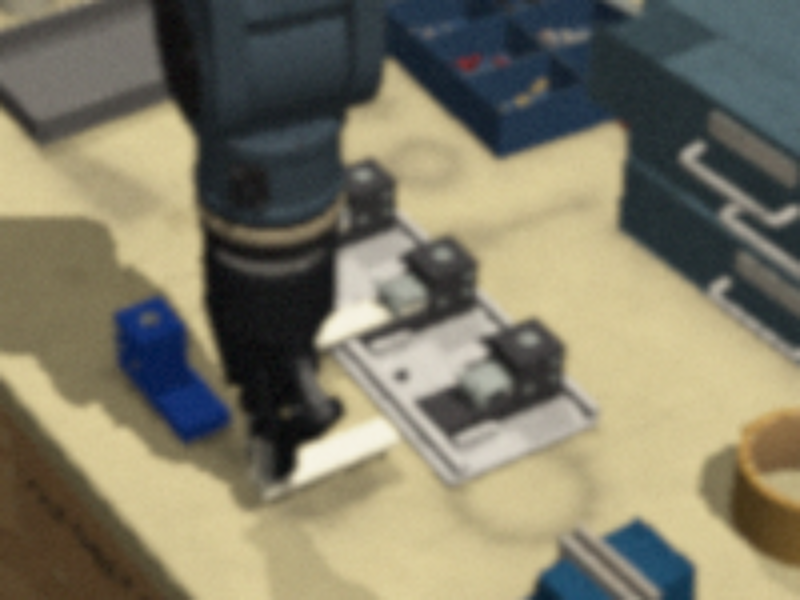

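View pics/t2.png

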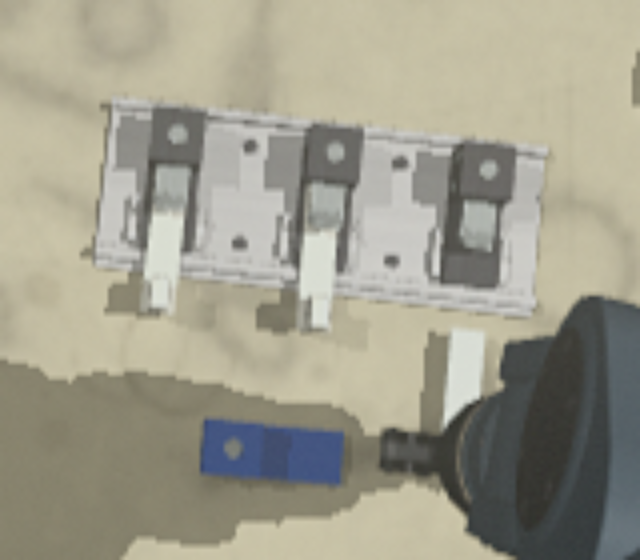

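The tongue is clear of both clip and rack (blade end around (465, 335) in the crop), and all three clips are still seated. I'll lay it here on the free table.

```bash
python3 - <<'E'
from h import *
import cv2
p=np.array(r.read_eef_pos())-.008*ax
r.movel(p,vel=.05)
p[2]-=.014; r.movel(p,vel=.06)
r.sleep(.2)
p[2]-=.0055; h=r.movel(p,vel=.012,guard=5); st(f"lay {h}")
r.gripper_to(.35); st("open")
p=np.array(r.read_eef_pos()); p[2]=.15; r.movel(p,vel=.2)
r.movep(at(BLK[3],.15),R); st("above clip")
cv2.imwrite("pics/s3.png",cv2.resize(r.camera("scene")[160:310,200:400],None,fx=4,fy=4))
cv2.imwrite("pics/t3.png",cv2.resize(r.camera("top")[165:305,245:405],None,fx=4,fy=4))
E
```

```text
lay True 18.82 [ 0.3719 -0.0817  0.0311] [-0.97 -0.65  5.91] 0.135
open 19.14 [ 0.3714 -0.0816  0.0307] [-0.4   1.15  0.71] 0.354
above clip 20.69 [ 0.5632 -0.0995  0.1488] [-0.17  0.21 -0.86] 0.355
```

View pics/s3.png

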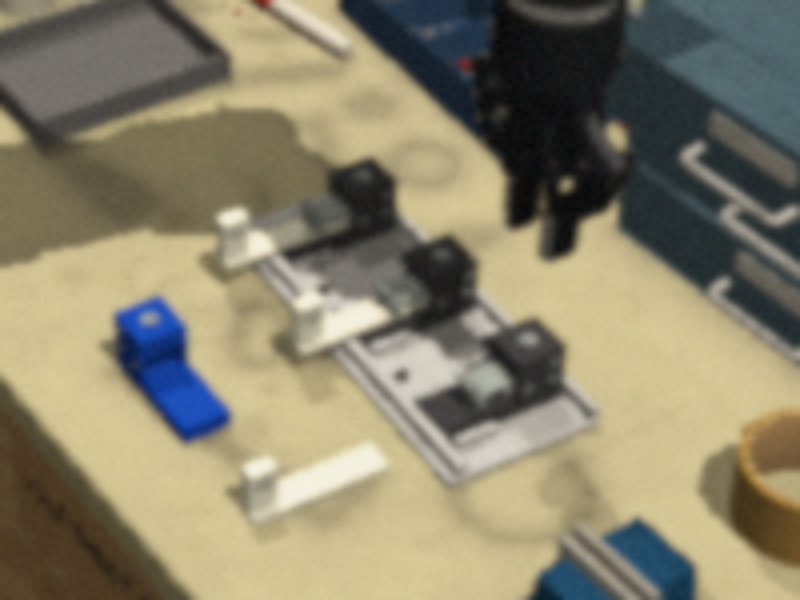

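View pics/t3.png

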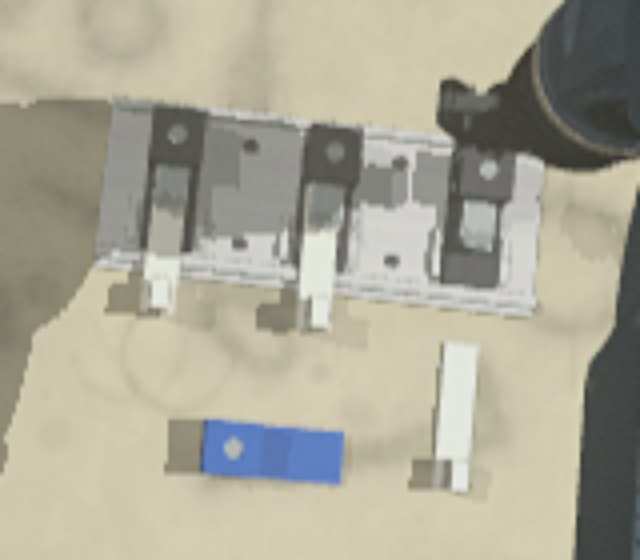

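The tongue lies flat at (460, 415) in the top crop, and the clip is still seated. Next I'll grip the worn clip by its rear block and lift it.

```bash
python3 - <<'E'
from h import *
import cv2
r.gripper_to(.65,60)
r.movel(at(BLK[3],.075),vel=.15)
h=r.movel(at(BLK[3],.041),vel=.06,guard=8); st(f"down {h}")
r.gripper_to(0.,70); r.sleep(.2); st("grip")
p=np.array(r.read_eef_pos()); p[2]+=.025; r.movel(p,vel=.05); st("lift")
p[2]=.17; r.movel(p,vel=.15); st("up")
cv2.imwrite("pics/s4.png",cv2.resize(r.camera("scene")[160:310,200:400],None,fx=4,fy=4))
E
```

```text
down False 22.52 [ 0.5649 -0.0997  0.0409] [ 0.75 -0.15  0.1 ] 0.648
grip 23.05 [ 0.5655 -0.0995  0.0417] [-0.04  1.71  6.08] 0.387
lift 23.72 [ 0.5652 -0.0995  0.0667] [ 1.21  0.52 -5.48] 0.386
up 24.56 [ 0.5649 -0.0994  0.169 ] [-0.19 -0.02 -5.76] 0.388
```

View pics/s4.png

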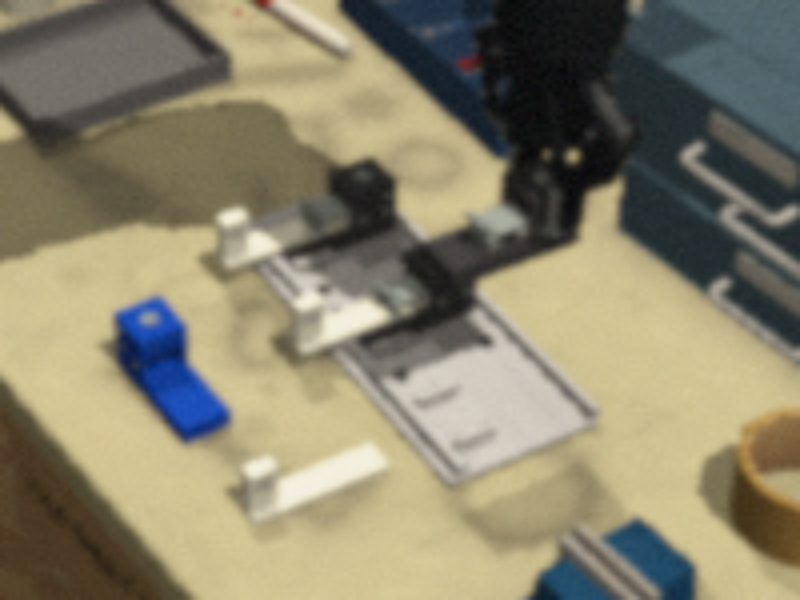

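```bash
python3 - <<'E'
from h import *
import cv2
r.movel([.555,.378,.17],vel=.25); st("over")
r.movel([.555,.378,.055],vel=.15); r.sleep(.15)
h=r.movel([.555,.378,.037],vel=.02,guard=6); st(f"down {h}")
r.gripper_to(.6); st("open")
r.movel([.555,.378,.2],vel=.2)
r.movep([.40,.38,.3],R); r.sleep(.3); st("clear")
cv2.imwrite("pics/s5.png",r.camera("scene")); cv2.imwrite("pics/t5.png",r.camera("top"))
E
```

```text
over 26.67 [0.5552 0.377  0.1701] [ 0.75 -0.06 -5.94] 0.386
down True 28.45 [0.5548 0.3779 0.0398] [ 0.11 -0.1   5.26] 0.386
open 28.77 [0.554  0.3773 0.0383] [-0.24 -0.28 -0.22] 0.6
clear 30.79 [0.4007 0.3798 0.2988] [ 0.46 -0.22  0.61] 0.599
```

View pics/s5.png

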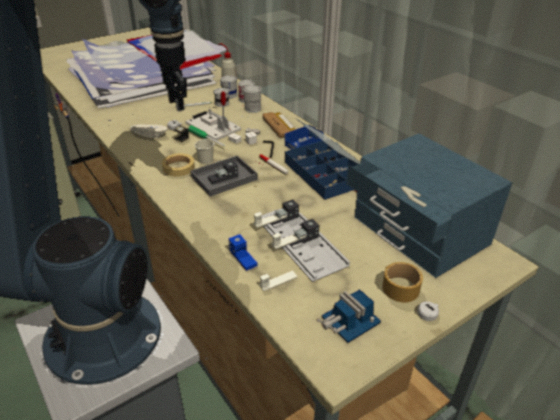

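View pics/t5.png

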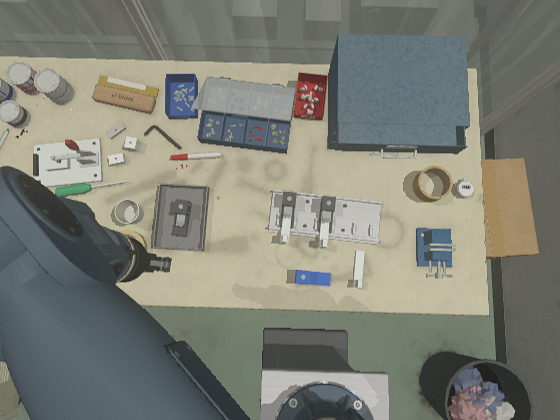

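The clip stands in the tray at (180, 217), both good tongues are where they started, and the loose tongue lies flat at (359, 268). Nothing else appears to have moved, so I'll hand in.

```bash
python3 - <<'E'
from h import *
import cv2
a=cv2.imread("pics/top0.png");b=cv2.imread("pics/t5.png")
for s in [(slice(225,250),slice(268,345)),(slice(190,225),slice(268,345))]: print(cv2.absdiff(a[s],b[s]).mean())
r.finish_job(); print(r.read_clock())
E
```

```text
10.24917748917749
9.622263450834879
the job is handed in; nothing more can be done
the job is handed in; nothing more can be done
```

The job is done and handed in. The rightmost clip was the worn one, and it is now in the scrap tray.

- **Tug tests:** The left clip held at 8.3 N and the middle clip at 9.1 N, slightly over the 8 N asked. The gripper moved 0.5 mm or less on both. The right clip's tongue slid steadily at about 4–6 N. My first tug on the left clip stopped early on a guard trip that looked false, so I repeated it in small measured steps.
- **Loose tongue:** I drew it straight out while its clip stayed seated in the rack. It lies flat on the table in front of the rack.
- **Worn clip:** I lifted it by its rear block and set it upright in the tray. The job took about 31 s of the 72 s allowed.
- **Last checks:** The final pictures show both good clips seated with their tongues in place and no bystander visibly moved. The arm was clear and touching nothing.
- **Inconclusive check:** A before/after image difference over the good clips gave a mean of about 10 grey levels, so it didn't confirm they were unmoved. I put it down to noise and changed shadows but didn't confirm that. My judgement rests on the pictures.

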